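# Slide the plaster casting home in its matching nest

### The job

Slide the plaster casting along the bench, without lifting or tipping it, nose first into the one of the three plywood nests whose bay has the same shape as its nose, until it is fully home and square against the bay's end. Leave it there and leave the screwdriver, jar, wooden offcut and tin where they are.

Things in the scene. Friction and masses are not known exactly. Their poses are not given: they have to be found in the camera images.
- casting: Loose plaster block, 0.3 to 0.5 kg, 95 long (x), 90 wide (y), 45 mm high: rectangle from x = -50 (flat rear) to 0, then a nose tapering evenly to a 12 mm blunt tip at x = +45. Origin: underside, mid-width; +x along the nose. Centre of mass 11 mm behind the origin. Two 3 mm bumps on top. Too wide to grasp; slides on the bench at 1.5 to 4 N.
- nest_pointed: V-ended bay, slopes as the casting's nose. Origin: bench level, where the casting's origin lies when home (axes then agree); +x into the bay. Otherwise like the other nests: fixed plywood, 25 mm high, 133 mm wide (y), from x = -52 to about +60 mm, no floor; open mouth towards -x, inner rail faces 97 mm apart, mouth flared to 113 mm. Nests change places.
- nest_round: Bay ends in a half circle, radius 48.5 mm. Origin: its centre at bench level; +x into the bay. Otherwise like the other nests: fixed plywood, 25 mm high, 133 mm wide (y), from x = -52 to about +60 mm, no floor; open mouth towards -x, inner rail faces 97 mm apart, mouth flared to 113 mm. Nests change places.
- nest_square: Bay ends in a flat wall at x = +22 mm. Origin: bench level, mid-bay; +x into the bay. Otherwise like the other nests: fixed plywood, 25 mm high, 133 mm wide (y), from x = -52 to about +60 mm, no floor; open mouth towards -x, inner rail faces 97 mm apart, mouth flared to 113 mm. Nests change places.
- screwdriver: Bystander, not to be disturbed: screwdriver with a green handle, 200 mm long, lying on the bench along its own x axis; origin under its middle.
- jar: Bystander, not to be disturbed: glass jar with a steel lid, 60 mm diameter, 75 mm high; origin at the centre of its underside.
- offcut: Bystander, not to be disturbed: pale wooden offcut, 110 x 45 x 35 mm (x, y, z); origin at the centre of its underside.
- tin: Bystander, not to be disturbed: plain steel tin, 70 mm diameter, 90 mm high; origin at the centre of its underside.
Not all that is in view belongs to the job. What is shaped like the nest_pointed but purple is not meant. What is shaped like the casting but green is not meant.

How it is judged:
By the outcome, as a careful person would: the job done as asked, in the order asked, and still so for the second after the job is handed in, with the robot touching nothing.
It also fails if it takes over 64 s, if anything falls off the work surface, if the arm or the gripper's body presses on something with over 40 N, if the wrist force passes 120 N, or if a joint passes its speed limit or range.

### The arm

A 6-joint arm with a two-finger parallel gripper is mounted at the origin on the work surface. World frame = base frame: x ahead of the robot, y to its left, z up, the work surface at z = 0. Lengths are in mm, angles in rad, forces in N, time in s.
With the tool pointing down it reaches from about 300 to 775 mm from the base axis. Payload 14.6 kg.
Tool frame: the origin (TCP) lies at the very end of the fingers, on their centre line; the grasp point (between the pads) lies 19 mm behind it; z points along the fingers, y is the line along which they close (so a half turn about z gives the same grasp; the last joint's range is limited). The gripper opens to 94 mm and grips with 3 to 60 N. Pads are 16 mm wide; open, the fingers measure 119 mm over their backs; the gripper's body (75 mm by 177 mm) begins 78 mm behind the grasp point.
Start: joints at [-1.3, 0.3, 1.521, -0, 1.321, -0.067], TCP at [182.269, -518.909, 183.346] pointing down, gripper open.
Joint ranges: [-3.03, 3.03], [-0.79, 2.21], [0.23, 2.52], [-1.04, 4.18], [0, 3.07], [-2.55, 2.55]. Speed limits (rad/s): [2.22, 2.22, 2.57, 3.14, 3.14, 3.14].

### API

Orientations are given as [roll, pitch, yaw] about the fixed x, y, z axes, in that order (R = Rz(yaw) Ry(pitch) Rx(roll)).
In Python, from cell import manip, optics gives the robot as it stands.
- The arm moves only by the shell command python3 -m crank 'ROWS' [FORCE]. ROWS is JSON, a list of rows, each a list of 7 numbers: the opening in per cent of the stroke, from 0 (shut) to 100 (fully open), then the shift along the tool's x, y, z in mm, then the turn, a rotation vector about the tool's x, y, z in rad. A call has 1 to 10 rows; each row is the pose to reach, as a shift and turn from the pose commanded when the call began, along the tool's axes at that moment; what a row does not reach only later rows make up. A row lasts 1/10 s, in which the tool goes at most 50 mm and 8.59 degrees, less where a joint would pass 70% of its speed; a pose out of reach is approached as far as the arm can. A call with a gripper value outside its range is refused whole. The fingers move at their own pace and stop on an object; FORCE is the grip in N (left out, the last holds). Time passes only in rows, so rows that repeat a pose let the fingers close. It gives the time, the measured TCP pose, the force, the opening and the grip force at its end, in the units of the state.
- manip.read_state(): the state, without advancing time (a new reading comes with each control period).
- optics.camera(name): name is "side" or "top"; returns (picture, depth): 480x640x3 uint8, red, green, blue; 480x640 float32, mm along the optical axis (not along the pixel's ray), 0 where there is no reading.
- optics.calibration(name): a dict with "camera_matrix" (3x3 intrinsics, pixels), "k1" (the pictures are not rectified: a ray, as slopes to the right and down, at radius r is drawn at 1 + k1 r^2 times it, then the intrinsics apply), "R" (3x3) and "t" (3): a world point X has camera coordinates R X + t. Camera axes: x right, y down, z forward; pixel columns grow to the right and rows downward; lengths in mm; the calibration is good to about 2 mm. A picture is of the moment at which its call begins. calibration takes no time and is no camera call.
- manip.sign_off(): hands the job in; it is judged then, once.
The state is a dict: "clock": time; "joints": joint angles; "qd": joint speeds; "effort": joint torques, N m; "eef_pos": TCP position; "eef_rot": TCP orientation; "wrist_force": force on the tool from outside, world axes, zero at the start; "moment": the same for the moment, N m; "finger_gap": finger opening in mm; "finger_force": force on a finger pad.
Only numpy, scipy, OpenCV 4.12 (cv2) and the standard library are available. Lean on these libraries where they do the work, as an engineer would, in place of code of your own. Each camera call takes 0.05 s, during which the arm holds its last target. There are 200 camera calls.

## Working session

There is one attempt and no reset: what is moved stays moved. The work goes in short steps, Python scripts to look and compute and a shell command to move; the robot and the scene stay as the last step left them, time stands still between calls to the robot, and variables do not carry over. Pictures are saved under pics/ and viewed, at most 10 in all, crops included, and the job is handed in when it is done.

```bash
mkdir -p pics; ls
python3 - <<'E'
from cell import manip, optics
import cv2,numpy as np
for n in("top","side"):
    p,d=optics.camera(n); cv2.imwrite(f"pics/{n}0.png",p[:,:,::-1]); np.save(f"pics/{n}0.npy",d)
    c=optics.calibration(n); print({k:np.round(v,3).tolist() for k,v in c.items()})
print(manip.read_state())
E
```

```text
pics
{'camera_matrix': [[510.849, 0.0, 314.735], [0.0, 510.849, 242.454], [0.0, 0.0, 1.0]], 'k1': 0.023, 'R': [[0.009, -1.0, 0.006], [-0.983, -0.01, -0.183], [0.183, -0.005, -0.983]], 't': [-31.028, 590.602, 1209.323]}
{'camera_matrix': [[505.282, 0.0, 313.88], [0.0, 505.282, 245.231], [0.0, 0.0, 1.0]], 'k1': -0.053, 'R': [[-0.897, -0.441, -0.006], [-0.235, 0.49, -0.84], [0.374, -0.752, -0.543]], 't': [562.075, 184.273, 810.666]}
{'clock': 0.1, 'joints': array([-1.29959095e+00,  3.00402654e-01,  1.52150372e+00, -6.00425471e-06,
        1.32070636e+00, -6.66138195e-02]), 'qd': array([ 0.00057486, -0.00130189, -0.00130926, -0.00078416, -0.00010066,
        0.00044704]), 'effort': array([ 1.97873094e-03, -5.32644510e+01, -3.53286195e+01,  7.09493179e-02,
        2.34949740e-02, -8.28738712e-05]), 'eef_pos': array([ 182.20698077, -518.67277424,  182.85661465]), 'eef_rot': array([-3.14057446e+00, -6.20976288e-05,  3.37820653e-01]), 'wrist_force': array([ 0.14525108, -0.69555385, -0.35503648]), 'moment': array([ 0.02041814, -0.01573193,  0.00678692]), 'finger_force': 0.0, 'finger_gap': 93.91190783042452}
```

View pics/top0.png

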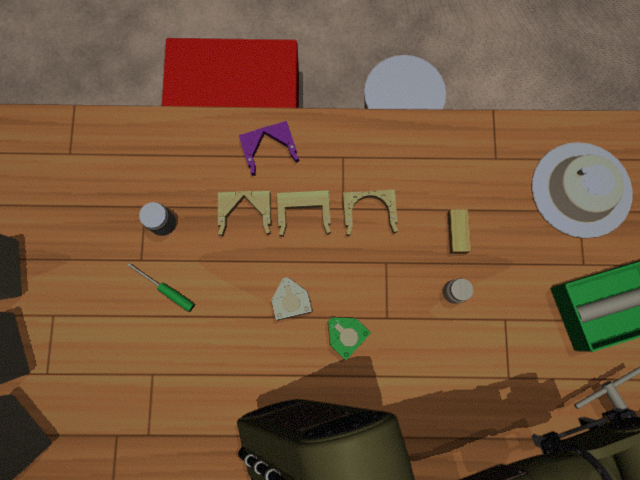

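View pics/side0.png

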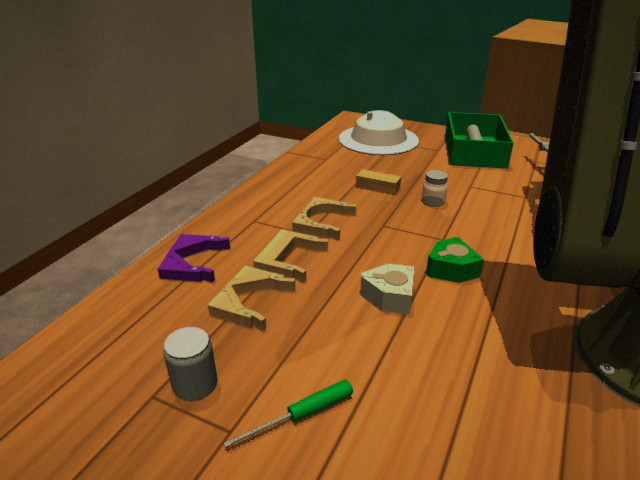

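The top picture shows the white casting at about (291,300) and the similar green one, which is not meant, at (348,337). There are three plywood nests: V-shaped at (244,213), square at (304,213) and round at (370,212). The purple V at (268,145) is a decoy. I'll measure the pieces and confirm with a crop.

```bash
cat > h.py <<'E'
from cell import manip, optics
import cv2,numpy as np
from scipy.optimize import minimize
def cloud(n,p=None,d=None):
    if p is None: p,d=optics.camera(n)
    c=optics.calibration(n);K=np.array(c["camera_matrix"]);v,u=np.mgrid[:480,:640]
    x=cv2.undistortPoints(np.stack([u,v],-1).reshape(-1,1,2).astype(float),K,np.array([c["k1"],0,0,0,0.])).reshape(480,640,2)
    C=np.dstack([x,np.ones((480,640))])*d[...,None]
    return p,(C-np.array(c["t"]))@np.array(c["R"])
CAST=np.array([[-50,-45],[0,-45],[45,-6],[45,6],[0,45],[-50,45]],float)
NEST=np.array([[-52,-66.5],[60,-66.5],[60,66.5],[-52,66.5],[-52,56.5],[-40,48.5],[-4,48.5],[45,6],[45,-6],[-4,-48.5],[-40,-48.5],[-52,-56.5]],float)
def T(P,q): 
    c,s=np.cos(q[2]),np.sin(q[2]); return P@np.array([[c,s],[-s,c]])+q[:2]
def fit(poly,pts,q0,den=None):
    # distances: cloud points inside, outline coverage, via IoU on a 1 mm raster of closed point mask
    o=np.array(q0[:2])-120; S=4
    m=np.zeros((240*S//4,240*S//4),np.uint8); ij=np.round(pts-o).astype(int); ok=((ij>=0)&(ij<240)).all(1); m[ij[ok,1],ij[ok,0]]=1
    m=cv2.morphologyEx(m,cv2.MORPH_CLOSE,cv2.getStructuringElement(cv2.MORPH_ELLIPSE,(7,7)))
    def cost(q):
        r=np.zeros((240,240),np.uint8);cv2.fillPoly(r,[np.round((T(poly,q)-o)*16).astype(np.int32)],1,shift=4)
        return 1-(m&r).sum()/(m|r).sum()
    best=min((minimize(cost,[q0[0]+a,q0[1]+b,q0[2]+t],method="Nelder-Mead",options=dict(initial_simplex=np.array([q0[0]+a,q0[1]+b,q0[2]+t])+np.array([[0,0,0],[6,0,0],[0,6,0],[0,0,.15]]))) for a in(-4,4) for b in(-4,4) for t in(-.15,.15)),key=lambda r:r.fun)
    return best.x,best.fun
def casting(n,q0,p=None,d=None):
    p,X=cloud(n,p,d); w=(np.hypot(X[...,0]-q0[0],X[...,1]-q0[1])<75)&(X[...,2]>38)&(X[...,2]<53)
    return fit(CAST,X[w][:,:2],q0)
E
python3 - <<'E'
from h import *
for n in("top","side"):
    p=cv2.imread(f"pics/{n}0.png")[:,:,::-1];_,X=cloud(n,p,np.load(f"pics/{n}0.npy"))
    if n=="top":
        for u,v in[(291,300),(287,283),(348,337),(244,197),(224,213),(265,213),(304,200),(155,215),(460,230),(459,290),(176,297)]: print(u,v,X[v,u].round())
        c=X[300,291];g=(X[213,224]+X[213,265])/2
        cv2.imwrite("pics/crop.png",cv2.resize(p[170:370,130:400,::-1],None,fx=2.9,fy=2.9,interpolation=cv2.INTER_CUBIC))
    w=(np.hypot(X[...,0]-c[0],X[...,1]-c[1])<60)&(X[...,2]>25); print(n,"cast z",np.percentile(X[w][:,2],[50,90]))
    print(casting(n,[c[0],c[1],0],p,np.load(f"pics/{n}0.npy")))
    w=(np.abs(X[...,0]-g[0])<90)&(np.abs(X[...,1]-g[1])<72)&(X[...,2]>17)&(X[...,2]<33); print("nest z",np.median(X[w][:,2]))
    print(fit(NEST,X[w][:,:2],[g[0],g[1],0]))
E
```

```text
291 300 [449.  31.  46.]
287 283 [491.  42.  41.]
348 337 [ 362. -107.   50.]
244 197 [721. 161.  -3.]
224 213 [672. 208.  18.]
265 213 [672. 103.  22.]
304 200 [707.   3.  25.]
155 215 [648. 362.  89.]
460 230 [ 630. -391.   37.]
459 290 [ 475. -370.   80.]
176 297 [456. 317.  25.]
top cast z [44.50826658 47.90991794]
(array([4.60463502e+02, 3.67027933e+01, 2.22797899e-01]), np.float64(0.049970777323202764))
nest z 23.78522315785368
(array([6.69445289e+02, 1.56837911e+02, 4.56352801e-02]), np.float64(0.12349202231158385))
side cast z [43.85182686 45.82369875]
(array([4.60248264e+02, 4.08542947e+01, 2.46599024e-01]), np.float64(0.05423777842059585))
nest z 23.452521526463347
(array([6.67984864e+02, 1.60410060e+02, 3.60385590e-02]), np.float64(0.10088677547873026))
```

View pics/crop.png

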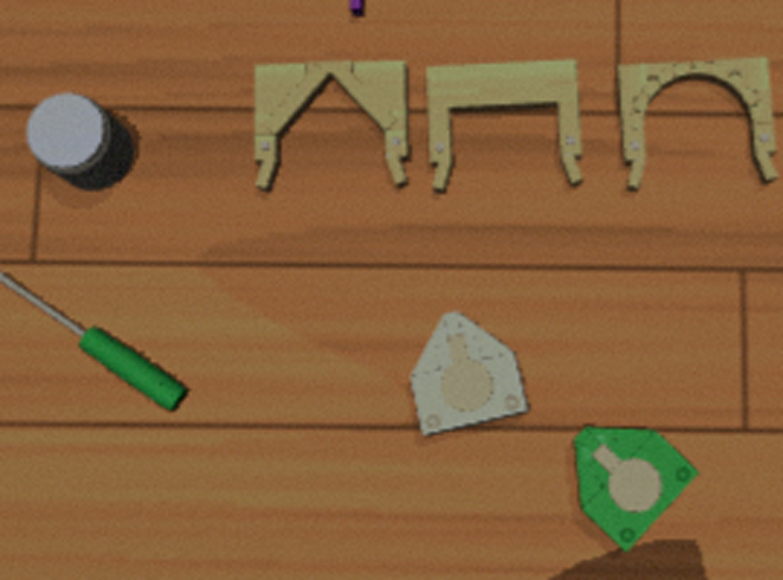

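The crop confirms it: the white casting is at crop (470,375), with its nose up at (452,315). The plywood V nest is at crop (330,110), with its mouth facing the casting. The measured poses are casting ≈ (460, 39, 0.235 rad) and nest ≈ (668.5, 158.5, 0.04). I'll push the casting sideways first, with two fingers on its right flank, and then from the rear.

```bash
cat > g.py <<'E'
import sys,json
from h import *
from scipy.spatial.transform import Rotation as Ro
def rel(x,y,z,yaw):
    s=manip.read_state(); R=Ro.from_euler("xyz",s["eef_rot"]); G=Ro.from_euler("xyz",[np.pi,0,yaw])
    print("shift",R.inv().apply(np.array([x,y,z])-s["eef_pos"]).round(1),"turn",(R.inv()*G).as_rotvec().round(3))
def local(q,lx,ly): return T(np.array([[lx,ly]],float),q)[0]
E
python3 - <<'E'
from g import *
q=[460.4,38.8,.235]; p=local(q,-17,-67); print(p); rel(*p,120,.235+np.pi/2)
E
```

```text
[459.46773623 -30.31679162]
shift [ 423.4 -368.8   63.3] turn [-1.000e-03 -1.000e-03 -1.468e+00]
```

```bash
R='[11,423.4,-368.8,63,0,0,-1.468]'; python3 -m crank '[[11,423,-369,40,0,0,-1.468],[11,423,-369,40,0,0,-1.468],[11,423,-369,40,0,0,-1.468],[11,423,-369,40,0,0,-1.468],[11,423,-369,40,0,0,-1.468],[11,423,-369,40,0,0,-1.468],[11,423,-369,40,0,0,-1.468],[11,423,-369,40,0,0,-1.468],[11,423,-369,40,0,0,-1.468],[11,423,-369,40,0,0,-1.468]]' 20
python3 -m crank '[[11,0,0,0,0,0,0],[11,0,0,0,0,0,0]]'
python3 - <<'E'
from g import *
q=[460.4,38.8,.235]; p=local(q,-17,-67); rel(*p,10,.235+np.pi/2)
E
```

```text
clock: 1.1
eef_pos: [428.7, -83.0, 147.7]
eef_rot: [3.141, 0.0, 1.812]
wrist_force: [0.5, -0.4, -0.2]
finger_gap: 17.1
finger_force: 0.0
clock: 1.3
eef_pos: [428.2, -84.3, 147.5]
eef_rot: [-3.141, -0.0, 1.807]
wrist_force: [-1.0, -0.6, -0.7]
finger_gap: 10.5
finger_force: 0.0
shift [ 45.1  43.2 137.5] turn [-0.001 -0.     0.002]
```

```bash
python3 -m crank '[[11,45,43,30,0,0,0],[11,45,43,30,0,0,0],[11,45,43,70,0,0,0],[11,45,43,110,0,0,0],[11,45,43,137,0,0,0],[11,45,43,137,0,0,0],[11,45,43,137,0,0,0]]'
python3 - <<'E'
from g import *
for n in("top","side"):
    p,d=optics.camera(n); cv2.imwrite(f"pics/{n}1.png",p[:,:,::-1])
    print(n,casting(n,[460,39,.23],p,d))
cv2.imwrite("pics/s1c.png",cv2.resize(p[180:380,300:560,::-1],None,fx=3,fy=3))
E
```

```text
clock: 2.0
eef_pos: [459.6, -32.3, 11.6]
eef_rot: [-3.142, 0.0, 1.804]
wrist_force: [-0.2, -0.9, 0.6]
finger_gap: 10.3
finger_force: 0.0
top (array([4.60150198e+02, 3.95077580e+01, 2.49722432e-01]), np.float64(0.6673466414104618))
side (array([4.60253143e+02, 4.06366722e+01, 2.46810364e-01]), np.float64(0.05697194131890049))
```

View pics/s1c.png

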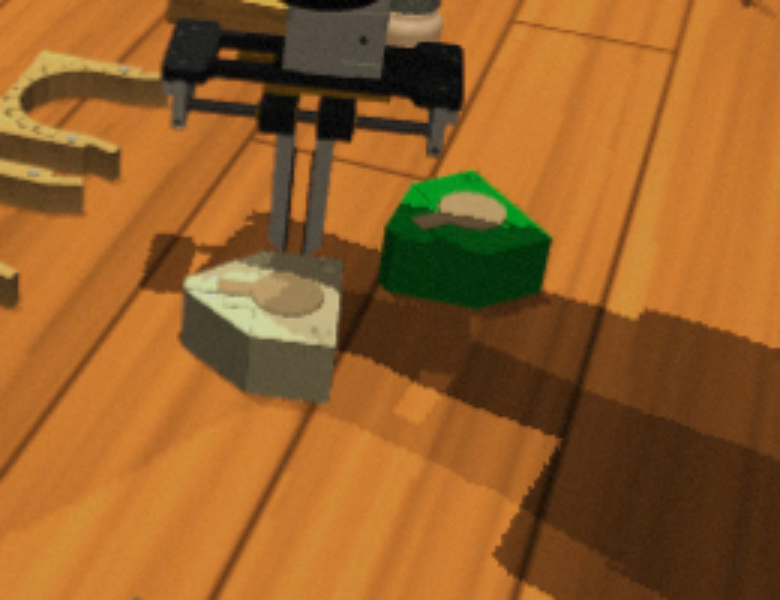

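The fingers stand behind the right flank (crop 300,245), clear of the green piece. Next is the flank push towards the nest axis, turning the casting square to it.

Run:
```python
from g import *
rel(*local([460.3,40.7,.24],-17,-54),10,.24+np.pi/2)
rel(*local([445,152,.036],-17,-53),10,.036+np.pi/2)
for f in (.25,.5,.75): 
    a=.24-.204*f; print(f,end=" "); rel(*local([460.3-15.3*f-3*f*(1-f)*0,40.7+111.3*f,a],-17,-53),10,a+np.pi/2)
```

```text
shift [16.7  0.   2.5] turn [ 0.002  0.001 -0.006]
shift [134.    0.5   2.3] turn [0.002 0.001 0.198]
0.25 shift [46.6  0.   2.4] turn [0.002 0.001 0.045]
0.5 shift [75.6  0.1  2.4] turn [0.002 0.001 0.096]
0.75 shift [104.7   0.3   2.4] turn [0.002 0.001 0.147]
```

```bash
python3 -m crank '[[11,9,0,0,0,0,0],[11,17,0,0,0,0,0],[11,24,0,0,0,0,0.012],[11,32,0,0,0,0,0.025],[11,40,0,0,0,0,0.038],[11,48,0,0,0,0,0.051],[11,56,0,0,0,0,0.064],[11,64,0,0,0,0,0.077],[11,72,0,0,0,0,0.09],[11,80,0,0,0,0,0.104]]'
python3 -m crank '[[11,7,-0.8,0,0,0,0.013],[11,14,-1.5,0,0,0,0.026],[11,21,-2.2,0,0,0,0.04],[11,28,-3,0,0,0,0.055],[11,35,-3.7,0,0,0,0.07],[11,40,-4.2,0,0,0,0.08],[11,40,-4.2,0,0,0,0.08]]'
python3 - <<'E'
from g import *
p,d=optics.camera("side");cv2.imwrite("pics/s2.png",p[:,:,::-1])
print(casting("side",[447,142,.06],p,d))
rel(*local([445,152,.036],-17,-53),10,.036+np.pi/2)
E
```

```text
clock: 3.1
eef_pos: [440.8, 47.2, 10.9]
eef_rot: [3.142, 0.0, 1.701]
wrist_force: [1.7, -4.4, 3.2]
finger_gap: 10.6
finger_force: 2.3
clock: 3.8
eef_pos: [431.1, 86.4, 10.6]
eef_rot: [-3.141, -0.0, 1.622]
wrist_force: [-0.3, 0.2, -0.4]
finger_gap: 10.1
finger_force: 0.0
(array([4.45092223e+02, 1.42919554e+02, 5.86496274e-02]), np.float64(0.03441438889675685))
shift [12.3 -0.5  0.6] turn [-0.001 -0.     0.016]
```

```bash
python3 -m crank '[[11,3,0,0,0,0,0.004],[11,6,-0.2,0,0,0,0.01],[11,8,-0.3,0,0,0,0.015],[11,9,-0.4,0,0,0,0.02],[11,9.5,-0.5,0,0,0,0.022],[11,9.5,-0.5,0,0,0,0.022]]'
python3 - <<'E'
from g import *
print(casting("side",[445,152,.04]))
E
python3 -m crank '[[11,-8,0,0,0,0,0],[11,-30,0,0,0,0,0],[11,-30,0,-30,0,0,0],[11,-60,0,-80,0,0,0],[11,-60,0,-120,0,0,0],[11,-60,0,-120,0,0,0]]'
python3 - <<'E'
from g import *
for n in("top","side"):
    print(n,casting(n,[445,152,.04]))
q=[445,152,.036]; print(local(q,-82,0)); rel(*local(q,-82,0),120,.036)
E
```

```text
clock: 4.45
eef_pos: [430.5, 95.2, 10.8]
eef_rot: [-3.141, -0.0, 1.6]
wrist_force: [-0.0, -0.3, -0.9]
finger_gap: 10.6
finger_force: 0.3
(array([4.45605641e+02, 1.50888612e+02, 4.05700044e-02]), np.float64(0.03547105561861519))
clock: 5.1
eef_pos: [435.0, 34.1, 136.2]
eef_rot: [3.132, 0.0, 1.598]
wrist_force: [0.4, 0.3, -0.1]
finger_gap: 10.8
finger_force: 0.0
top (array([4.45016620e+02, 1.51396358e+02, 8.05345536e-02]), np.float64(0.5092660148839925))
side (array([4.45127815e+02, 1.50892768e+02, 1.34223177e-02]), np.float64(0.02845236384538008))
[363.05313026 149.04863759]
shift [116.3 -66.3  11.2] turn [ 0.002 -0.002  1.563]
```

```bash
python3 -m crank '[[40,116,-66,10,0,0,1.563],[40,116,-66,10,0,0,1.563],[40,116,-66,10,0,0,1.563],[40,116,-66,10,0,0,1.563],[40,116,-66,10,0,0,1.563],[40,116,-66,10,0,0,1.563],[40,116,-66,10,0,0,1.563],[40,116,-66,10,0,0,1.563],[40,116,-66,10,0,0,1.563],[40,116,-66,10,0,0,1.563]]'
python3 -m crank '[[40,0,0,0,0,0,0],[40,0,0,0,0,0,0],[40,0,0,0,0,0,0]]'
python3 - <<'E'
from g import *
q=[445,150,.036]; rel(*local(q,-82,0),10,.036); print(manip.read_state()["joints"])
p,d=optics.camera("top"); _,X=cloud("top",p,d); cv2.imwrite("pics/t3.png",p[:,:,::-1])
w=(np.abs(X[...,0]-668)<90)&(np.abs(X[...,1]-157)<72)&(X[...,2]>17)&(X[...,2]<33); print(fit(NEST,X[w][:,:2],[668,157,0.03]))
print(casting("top",[445,148,.04],p,d))
E
```

```text
clock: 6.2
eef_pos: [362.2, 149.0, 119.3]
eef_rot: [3.141, 0.003, 0.164]
wrist_force: [-0.4, -0.3, -0.4]
finger_gap: 38.1
finger_force: 0.0
clock: 6.5
eef_pos: [362.7, 149.1, 120.3]
eef_rot: [3.142, 0.001, 0.174]
wrist_force: [1.0, 0.3, -0.4]
finger_gap: 37.4
finger_force: 0.0
shift [1.000e-01 2.100e+00 1.103e+02] turn [0.    0.001 0.138]
[2.96610405e-01 1.42869180e-02 2.00868955e+00 4.94324922e-05
 1.11957656e+00 1.69358241e+00]
(array([6.69417871e+02, 1.57725282e+02, 5.35126123e-02]), np.float64(0.12710546773775588))
(array([4.52851852e+02, 1.49629630e+02, 9.92592593e-02]), np.float64(0.404410690813495))
```

View pics/t3.png

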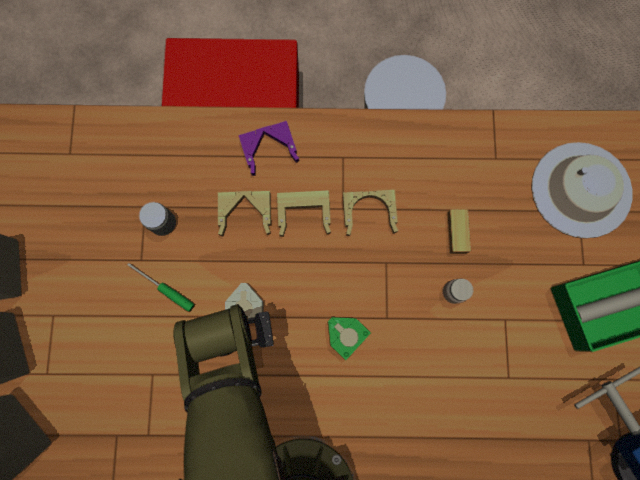

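The arm now stands behind the casting's rear (240,325) and the bystanders are untouched. I'll turn the last bit, descend and push along the nest axis.

```bash
python3 -m crank '[[40,-4,2,20,0,0,0.137],[40,-4,2,50,0,0,0.137],[40,-4,2,90,0,0,0.137],[40,-4,2,110,0,0,0.137],[40,-4,2,110,0,0,0.137],[40,-4,2,110,0,0,0.137]]'
python3 - <<'E'
from g import *
print(casting("side",[445,150.5,.03])); rel(*local([540,155,.036],-58,0),10,.036)
E
```

```text
clock: 7.15
eef_pos: [359.6, 146.6, 11.3]
eef_rot: [3.142, 0.0, 0.034]
wrist_force: [0.1, 0.6, -0.3]
finger_gap: 37.3
finger_force: 0.0
(array([4.45546812e+02, 1.51322035e+02, 2.42028620e-02]), np.float64(0.10384559988477604))
shift [122.2  -2.1   2. ] turn [-0.    -0.001 -0.002]
```

```bash
python3 -m crank '[[40,12,0,0,0,0,0],[40,22,0,0,0,0,0],[40,28,0,0,0,0,0],[40,34,0,0,0,0,0],[40,40,0,0,0,0,0],[40,48,-0.1,0,0,0,0],[40,56,-0.2,0,0,0,0],[40,64,-0.3,0,0,0,0],[40,72,-0.4,0,0,0,0],[40,80,-0.5,0,0,0,0]]'
python3 -m crank '[[40,8,0,0,0,0,0],[40,16,-0.1,0,0,0,0],[40,24,-0.2,0,0,0,0],[40,32,-0.3,0,0,0,0],[40,37,-0.4,0,0,0,0],[40,40,-0.4,0,0,0,0],[40,40,-0.4,0,0,0,0]]'
python3 - <<'E'
from g import *
p,d=optics.camera("side");cv2.imwrite("pics/s4.png",p[:,:,::-1]);print(casting("side",[540,155,.03],p,d))
p,d=optics.camera("top");cv2.imwrite("pics/t4.png",cv2.resize(p[150:350,150:410,::-1],None,fx=3,fy=3));print(casting("top",[540,153,.03],p,d))
E
```

```text
clock: 8.2
eef_pos: [440.0, 149.7, 10.7]
eef_rot: [3.142, -0.0, 0.033]
wrist_force: [-2.3, 0.1, 1.0]
finger_gap: 37.6
finger_force: 1.1
clock: 8.9
eef_pos: [479.7, 151.4, 10.9]
eef_rot: [-3.141, -0.001, 0.033]
wrist_force: [0.1, -1.1, 0.0]
finger_gap: 37.6
finger_force: 0.0
(array([5.38741336e+02, 1.56054235e+02, 5.14232069e-02]), np.float64(0.32466609832338733))
(array([5.38902422e+02, 1.52341571e+02, 7.68984297e-02]), np.float64(0.8917850344120661))
```

View pics/t4.png

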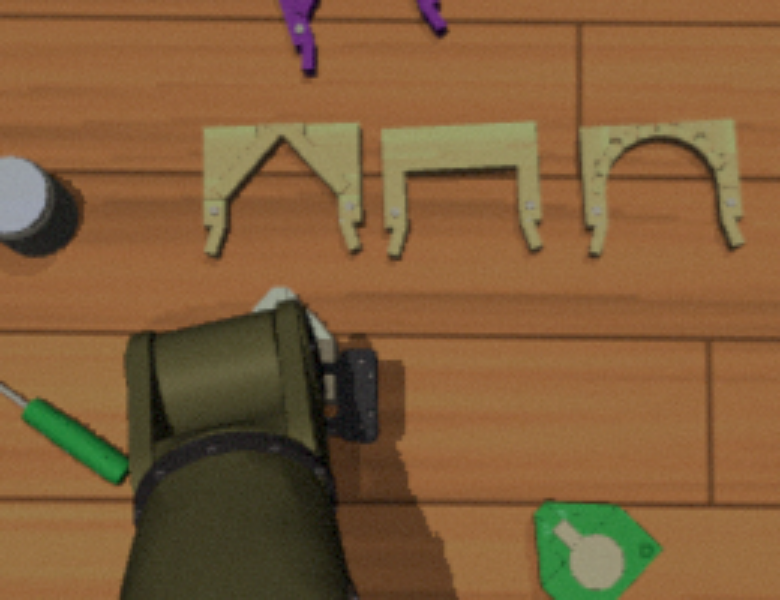

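The nose tip (crop 283,290) is lined up with the V apex (crop 283,137). I'll slide it in.

```bash
python3 -m crank '[[40,8,0,0,0,0,0],[40,16,0,0,0,0,0],[40,24,0,0,0,0,0],[40,32,0,0,0,0,0],[40,40,0,0,0,0,0],[40,48,0,0,0,0,0],[40,56,0,0,0,0,0],[40,64,0,0,0,0,0],[40,72,0,0,0,0,0],[40,80,0,0,0,0,0]]'
python3 -m crank '[[40,6,0,0,0,0,0],[40,12,0,0,0,0,0],[40,18,0,0,0,0,0],[40,24,0,0,0,0,0],[40,30,0,0,0,0,0],[40,33,0,0,0,0,0],[40,36,0,0,0,0,0],[40,38,0,0,0,0,0],[40,40,0,0,0,0,0],[40,40,0,0,0,0,0]]'
python3 - <<'E'
from g import *
p,d=optics.camera("side");print(casting("side",[660,159,.03],p,d))
cv2.imwrite("pics/s5.png",cv2.resize(p[220:350,170:370,::-1],None,fx=3.9,fy=3.9))
E
```

```text
clock: 10.0
eef_pos: [559.9, 154.0, 10.8]
eef_rot: [3.142, -0.0, 0.033]
wrist_force: [-4.1, 0.0, 4.0]
finger_gap: 37.6
finger_force: 2.3
clock: 11.0
eef_pos: [599.5, 155.4, 10.8]
eef_rot: [-3.142, -0.001, 0.033]
wrist_force: [-0.3, 0.2, -0.2]
finger_gap: 37.5
finger_force: 0.0
(array([6.58201459e+02, 1.59996610e+02, 3.03739245e-02]), np.float64(0.37211932701823836))
```

View pics/s5.png

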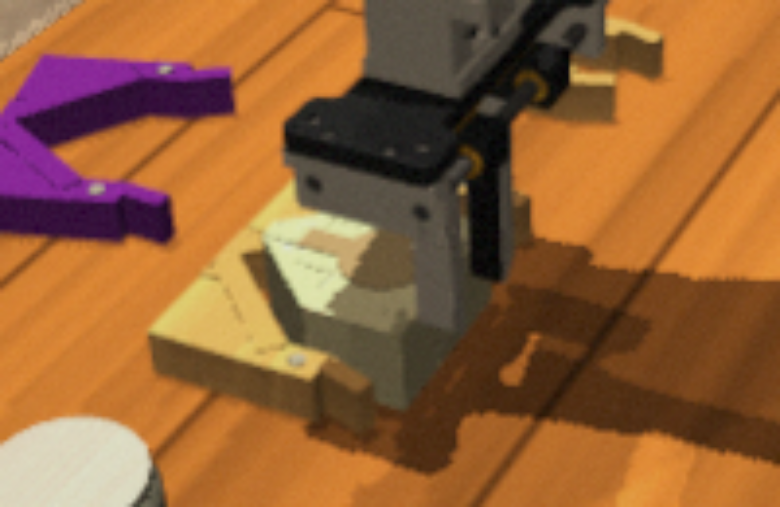

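The casting is inside the rails, about 10 mm short of home, with a gap still visible at the V (crop 260,270). I'll advance gently until the force rises.

```bash
python3 -m crank '[[40,2,0,0,0,0,0],[40,4,0,0,0,0,0],[40,6,0,0,0,0,0],[40,7,0,0,0,0,0],[40,8,0,0,0,0,0]]'
python3 -m crank '[[40,0.5,0,0,0,0,0],[40,1,0,0,0,0,0]]'
python3 -m crank '[[40,0.5,0,0,0,0,0],[40,1,0,0,0,0,0]]'
```

```text
clock: 11.55
eef_pos: [607.2, 155.6, 10.8]
eef_rot: [-3.142, 0.0, 0.033]
wrist_force: [-3.1, -0.1, 1.8]
finger_gap: 37.5
finger_force: 1.5
clock: 11.75
eef_pos: [608.2, 155.7, 10.8]
eef_rot: [3.142, -0.0, 0.033]
wrist_force: [-3.4, -0.2, 1.1]
finger_gap: 37.8
finger_force: 1.4
clock: 11.95
eef_pos: [608.6, 155.7, 10.8]
eef_rot: [3.141, 0.001, 0.033]
wrist_force: [-10.3, -1.2, 5.5]
finger_gap: 37.5
finger_force: 5.0
```

```bash
python3 -m crank '[[40,0.4,0,0,0,0,0],[40,0.8,0,0,0,0,0],[40,0.8,0,0,0,0,0]]'
python3 -m crank '[[40,0.4,0,0,0,0,0],[40,0.8,0,0,0,0,0],[40,0.8,0,0,0,0,0]]'
python3 - <<'E'
from g import *
p,d=optics.camera("side");print(casting("side",[668,160,.03],p,d))
E
```

```text
clock: 12.25
eef_pos: [608.7, 155.7, 10.8]
eef_rot: [3.141, 0.003, 0.033]
wrist_force: [-13.5, -1.4, 8.5]
finger_gap: 37.3
finger_force: 6.8
clock: 12.55
eef_pos: [608.7, 155.7, 10.8]
eef_rot: [3.141, 0.005, 0.033]
wrist_force: [-19.2, -2.0, 12.0]
finger_gap: 37.3
finger_force: 9.7
(array([ 6.65791581e+02,  1.59320730e+02, -2.96253429e-03]), np.float64(0.38483265075554296))
```

The casting has stopped solidly. I'll back off and check from both cameras.

```bash
python3 -m crank '[[40,-3,0,0,0,0,0],[40,-15,0,0,0,0,0],[40,-40,0,0,0,0,0],[40,-80,0,-40,0,0,0],[40,-120,0,-100,0,0,0],[40,-170,0,-150,0,0,0],[40,-210,0,-150,0,0,0],[40,-210,0,-150,0,0,0]]'
python3 - <<'E'
from g import *
L=[]
for n in("top","side"):
    p,d=optics.camera(n);print(n,casting(n,[668,158,.04],p,d)); r=(slice(170,260),slice(195,315)) if n=="top" else (slice(225,345),slice(180,340))
    L.append(cv2.resize(p[r][:,:,::-1],(400*1,300),interpolation=cv2.INTER_CUBIC))
cv2.imwrite("pics/f.png",cv2.resize(np.hstack(L),(800,300)))
for n in("top","side"):
    p,X=cloud(n); w=(np.abs(X[...,0]-668)<90)&(np.abs(X[...,1]-158)<72)&(X[...,2]>17)&(X[...,2]<33); Y=X[w][:,:2]
    q,_=fit(NEST,Y,[668,158,.04]);print(n,"nest",q)
E
```

```text
clock: 13.4
eef_pos: [399.6, 148.8, 162.6]
eef_rot: [-3.141, -0.003, 0.033]
wrist_force: [0.7, -0.0, 1.1]
finger_gap: 37.5
finger_force: 0.0
top (array([6.67250189e+02, 1.57154121e+02, 3.33164635e-02]), np.float64(0.046619371651947294))
side (array([6.66505898e+02, 1.59123383e+02, 2.30508955e-02]), np.float64(0.04071942446043164))
top nest [6.70876284e+02 1.58083796e+02 2.12369914e-02]
side nest [6.67445472e+02 1.58934780e+02 5.40372548e-02]
```

View pics/f.png

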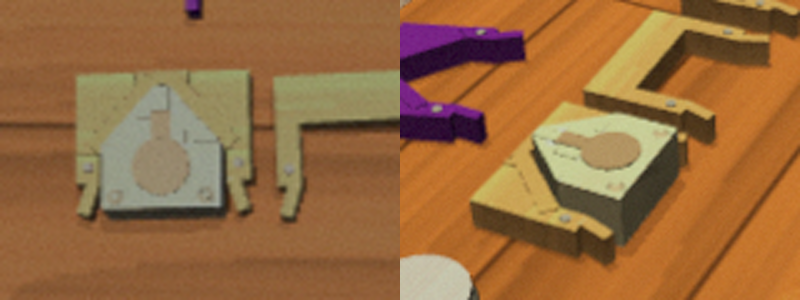

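The top crop shows the nose seated in the V and the rear nearly level with the rail ends. To let the V square it by itself, I'll give one more gentle central push with the fingers shut.

```bash
python3 -m crank '[[0,50,0,0,0,0,0],[0,100,0,0,0,0,0],[0,160,0,50,0,0,0],[0,180,0,110,0,0,0],[0,190,0,151,0,0,0],[0,200,0,151,0,0,0],[0,204,0,151,0,0,0],[0,206,0,151,0,0,0],[0,207.5,0,151,0,0,0],[0,208.5,0,151,0,0,0]]'
python3 -m crank '[[0,0.5,0,0,0,0,0],[0,1,0,0,0,0,0],[0,1.5,0,0,0,0,0],[0,1.5,0,0,0,0,0]]'
```

```text
clock: 14.6
eef_pos: [609.0, 155.9, 11.2]
eef_rot: [-3.141, -0.0, 0.033]
wrist_force: [-7.7, 0.8, 0.2]
finger_gap: 0.4
finger_force: 3.6
clock: 15.0
eef_pos: [609.3, 156.0, 11.1]
eef_rot: [3.142, 0.002, 0.034]
wrist_force: [-12.9, -1.0, 4.6]
finger_gap: 0.3
finger_force: 6.2
```

```bash
python3 -m crank '[[0,0.6,0,0,0,0,0],[0,1.2,0,0,0,0,0],[0,1.8,0,0,0,0,0],[0,1.8,0,0,0,0,0]]'
python3 -m crank '[[0,-3,0,0,0,0,0],[0,-15,0,0,0,0,0],[0,-40,0,0,0,0,0],[0,-80,0,-40,0,0,0],[0,-120,0,-100,0,0,0],[0,-170,0,-150,0,0,0],[0,-210,0,-150,0,0,0],[0,-210,0,-150,0,0,0]]'
python3 - <<'E'
from g import *
p,X=cloud("top"); print(casting("top",[668,158,.04],p,optics.camera("top")[1])); print(casting("side",[668,158,.04]))
cv2.imwrite("pics/f2.png",cv2.resize(p[165:245,205:285,::-1],(600,600),interpolation=cv2.INTER_CUBIC))
# yaw of nest back edge and casting rear edge (brightness steps along columns)
f=lambda a,b:(lambda s:s)(0)
def edge(zlo,zhi,ylo,yhi,mx):
    w=(X[...,2]>zlo)&(X[...,2]<zhi)&(X[...,1]>ylo)&(X[...,1]<yhi)&(np.abs(X[...,0]-670)<80)
    P=X[w][:,:2]; b=np.round(P[:,1]/2.4); E=np.array([P[b==k][np.argmax(mx*P[b==k][:,0])] for k in np.unique(b)])
    c=np.polyfit(E[:,1],E[:,0],1); r=E[:,0]-np.polyval(c,E[:,1]); k=np.abs(r)<3; c=np.polyfit(E[k,1],E[k,0],1); return -c[0],np.polyval(c,158),k.sum()
print("nest back",edge(17,33,98,215,1),"cast rear",edge(38,55,118,196,-1))
E
```

```text
clock: 15.4
eef_pos: [609.7, 156.1, 11.1]
eef_rot: [3.141, 0.006, 0.034]
wrist_force: [-24.0, -0.9, 11.6]
finger_gap: 0.3
finger_force: 11.6
clock: 16.2
eef_pos: [401.1, 148.9, 162.7]
eef_rot: [-3.14, -0.005, 0.033]
wrist_force: [0.1, -0.8, 1.1]
finger_gap: 0.6
finger_force: 0.0
(array([6.68137729e+02, 1.57509409e+02, 6.06909210e-02]), np.float64(0.050262237762237816))
(array([6.67845845e+02, 1.60459679e+02, 3.64413299e-02]), np.float64(0.049317038102084876))
nest back (np.float64(0.07209376694812307), np.float64(728.0828981160311), np.int64(26)) cast rear (np.float64(0.06543602885854666), np.float64(619.5052402857118), np.int64(26))
```

View pics/f2.png

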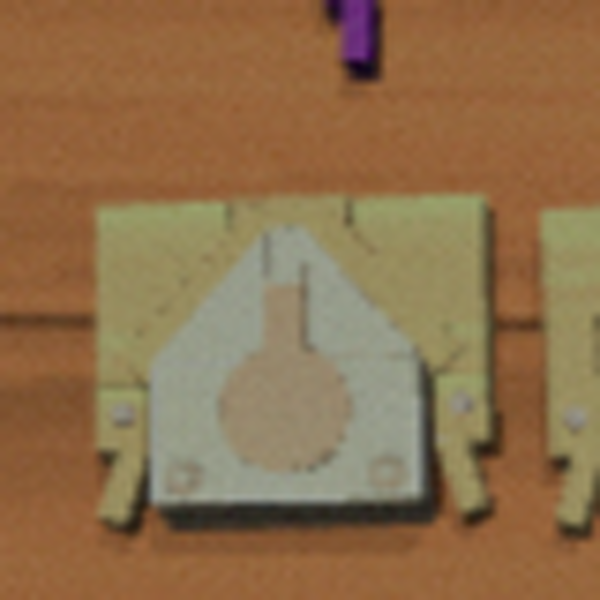

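The side-camera fit of the casting (667.8, 160.5, 0.036) now matches the nest's own fit (668.0, 160.4, 0.036). The crop shows both nose flanks seated in the V and the rear edge parallel to the nest's back. I'm handing in.

```bash
python3 -c "from cell import manip;print(manip.sign_off())"
```

```text
the job is handed in; nothing more can be done
None
```

I slid the casting nose first into the plywood V-shaped nest; camera fits show it home and square. I handed the job in at about 16 s, with the arm clear and no sign in the pictures that the bystanders were disturbed.

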